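Swing a tilting tube cradle upright and lock it

ROBOT

A 7-joint arm with a two-finger parallel gripper is mounted at the origin on the work surface; the furniture and walls round the work are solid. World frame = base frame: x ahead of the robot, y to its left, z up, the work surface at z = 0. Lengths are in m, angles in rad, forces in N, time in s.
With the tool pointing down it reaches from about 0.35 to 0.9 m from the base axis. Payload 19.9 kg.
Tool frame: the origin (TCP) lies between the finger pads; the fingertips stand 19 mm ahead of it and the grasp point (between the pads) is the TCP; z points along the fingers, y is the line along which they close (so a half turn about z gives the same grasp; the last joint's range is limited). The gripper opens to 94 mm and grips with 3 to 60 N. Pads are 16 mm wide; open, the fingers measure 119 mm over their backs; the gripper's body (75 mm by 177 mm) begins 78 mm behind the grasp point.
Start: joints at [-1.345, 0.417, -0.01, 1.614, 0.005, 1.111, -0.053], TCP at [0.165, 0.603, 0.224] pointing down, gripper open.
Joint ranges: [-2.81, 2.81], [-0.39, 2.02], [-1.27, 1.25], [0.06, 2.57], [-1.19, 4.33], [0.19, 2], [-2.82, 2.82]. Speed limits (rad/s): [1.89, 1.89, 2.39, 2.39, 3.01, 3.01, 3.01].

INTERFACE

Orientations are given as a 3x3 rotation matrix whose columns are the frame's x, y, z axes.
In Python, from rig import robot gives the robot as it stands. Calls block until the motion is done:
- robot.move_ptp(position, orientation): joint-space move of the TCP to a pose.
- robot.move_linear(position, velocity=0.15, frame=None, threshold=None): straight line of the TCP; frame=None keeps the orientation; velocity is the mean speed in m/s. With threshold (N) it stops when the force on the tool has changed by that much, and returns True; else False.
- robot.goto_joints(angles): joint-space move.
- robot.gripper_to(opening): finger opening in m; the grip force is fixed at half the most; returns when the fingers have stopped.
- robot.pause(seconds).
- robot.ik(position, orientation): joint angles nearest the present ones, or None.
- robot.get_state(): the state.
- robot.grab_frame(name): name is "scene" or "side" or "wrist"; returns the picture (420x560x3 uint8, red, green, blue); there is no depth.
- robot.camera_info(name): a dict with "fx", "fy", "cx", "cy" (pixels), "rvec" (rotation vector, rad) and "tvec" (3), from world to camera coordinates, as OpenCV has them. Camera axes: x right, y down, z forward; pixel columns grow to the right and rows downward; lengths in m; the calibration is good to about 2 mm. The wrist camera is an equidistant fisheye: a pixel r from the principal point sees the ray r / f radians off the axis. A picture is of the moment at which its call begins: read the wrist's pose just before it. camera_info takes no time and is no camera call; for the wrist camera it gives the pose at the moment of the call.
A pose or a line that the arm cannot do raises robot.PlanningError and nothing moves.
- robot.sign_off(): hands the job in; it is judged then, once.
The state is a dict: "time": time; "qpos": joint angles; "joint_vel": joint speeds; "effort": joint torques, N m; "ee_pos": TCP position; "tool_rot": TCP orientation; "force": force on the tool from outside, world axes, zero at the start; "moment": the same for the moment, N m; "opening": finger opening in m; "grasp_force": force on a finger pad.
Only numpy, scipy, OpenCV 4.12 (cv2) and the standard library are available. Lean on these libraries where they do the work, as an engineer would, in place of code of your own. Each camera call takes 0.05 s, during which the arm holds its last target. There are 200 camera calls.

TASK

The tube rack in the tilting cradle was left leaning towards the robot, held in its parking slot by the lock bolt. Pull the bolt back by its red knob until it is clear of the steel index plate, swing the cradle by its black-balled lever until the rack stands upright, then slide the bolt fully home into the narrow notch so that the cradle is locked. Keep the fingers off the tube rack, leave the wash bottle, the blue-capped bottle and the pen beaker standing where they are, and let go of everything at the end.

Things in the scene. Friction and masses are not known exactly. Their poses are not given: they have to be found in the camera images.
- stand: fixed grey stand, about 85 (x) x 370 (y) x 153 mm; origin on the worktop under the cradle's middle; z up; y along the trunnion axis, from the lever end (-y) to the bolt end (+y); -x faces the robot. Bearing cheeks at y = -105 and 105 mm, 97 mm high. The bolt slides along y at x = 0 in two guide blocks, 30 mm wide in x, at y = 128 to 149 and 197 to 218 mm, tops at z = 153 mm
- axis_mid (a point): point on the trunnion axis at the middle of the cradle, 75 mm above the stand's origin
- cradle (a joint): lean of the cradle in rad: 0 = rack upright, positive = its top leans towards stand -x (the robot); range -0.30 to 0.85. The hinge is stiff (friction about 0.35 N m) and stays where it is left. The cradle carries a rack of glass tubes
- lever_ball (a point): centre of the black ball (24 mm) at the end of the cradle's lever, a steel rod of 10 mm diameter at stand y = -125 mm that points up when the rack is upright; 112 mm from the trunnion axis. The rod can be pushed from either side (nearest cheek face at y = -109 mm)
- tube_rack: steel rack with glass tubes, fixed in the cradle, 56 x 170 x 143 mm; origin at the middle of its underside, 50 mm below the axis when upright; z is up along the tubes, y is the stand's y
- bolt: loose 12 x 12 mm steel bolt, captive in its guides with 1 mm play, slides with 1 to 2 N; origin under the knob on the bar's underside, z = 134 mm; axes as the stand's; tapered nose at -53 mm in y. In the stand's frame its y is 157 mm fully home (dark 16 mm collar against the inner guide), 189 mm fully withdrawn; the nose is clear of the index plate from 176 mm on
- bolt_knob (a point): top centre of the red knob (18 mm diameter, 22 mm high, on a 10 mm stem) that stands upright on the bolt, 60 mm above the bolt's origin, thus 194 mm above the worktop; push it either way along the stand's y
- wash_bottle: loose white squeeze bottle with red nozzle, 66 x 108 x 222 mm (its body is off-centre, 54 mm out to +y); origin on its underside; leave it standing
- blue_cap_bottle: loose clear bottle with blue cap, 67 mm diameter, 136 mm high, origin at the middle of its underside; leave it standing
- pen_beaker: loose beaker of pens, 102 x 96 x 156 mm, origin at the middle of its underside; leave it standing
- index_notch (a point): middle of the narrow notch (15 mm wide) in the rim of the steel index plate (stand y = 115 to 121 mm), which turns with the cradle; 65 mm from the axis, at stand x = 0 and in line with the bolt when upright. The rim reaches z = 152 mm. A tooth parts the notch from a wide parking slot, which takes the bolt at leans of 0.44 to 0.85 rad
Mind the look-alikes: they are no part of the job. What is shaped like the blue_cap_bottle but green is not meant.

How it is judged:
On the way, in this order (a step that is already met when the one before it is completed fails the run):
1. the bolt is drawn back clear of the index plate while the cradle still leans (y of bolt in the frame of stand above 0.176 m and value of joint cradle above 0.3 rad), for 0.1 s.
2. the cradle is swung upright (within 0.08 rad) with the bolt still drawn back (value of joint cradle between -0.08 and 0.08 rad and y of bolt in the frame of stand above 0.172 m), for 0.2 s.
At the end, for the whole second after the job is handed in: the cradle is upright within 0.05 rad, the bolt is in the notch within 6 mm of its home stop and at rest, and the three bystanders stand upright (value of joint cradle between -0.05 and 0.05 rad and y of bolt in the frame of stand between 0.15 and 0.163 m and linear speed of bolt below 0.02 m/s and angle between each of wash_bottle, blue_cap_bottle, pen_beaker's own z axis and vertical below 0.1 rad); the robot touches nothing.
It fails at once if the fingers press on the tube rack (more than 2 N) (contact force between the fingers and tube_rack above 2 N).
It fails at once if a bystander is shifted by more than 30 mm or tipped (distance of any of wash_bottle, blue_cap_bottle, pen_beaker from where it was at the start of the episode above 0.03 m or angle between any of wash_bottle, blue_cap_bottle, pen_beaker's own z axis and vertical above 0.3 rad).
It also fails if it takes over 54 s, if anything falls off the work surface, if the arm or the gripper's body presses on something with over 40 N, if the wrist force passes 120 N, or if a joint passes its speed limit or range.

## Working session

There is one attempt and no reset: what is moved stays moved. The work goes in short steps, each a Python script; the robot and the scene stay as the last script left them, time stands still between calls to the robot, and variables do not carry over. Pictures are saved under pics/ and viewed, at most 10 in all, crops included, and the job is handed in when it is done.

```bash
mkdir -p pics
python3 - <<'E'
from rig import robot
import cv2
for n in("scene","side"):
    f=robot.grab_frame(n); cv2.imwrite(f"pics/{n}0.png",cv2.resize(f[:,:,::-1],(800,600),interpolation=cv2.INTER_CUBIC)); print(robot.camera_info(n))
print(robot.get_state())
E
```

```text
{'fx': 384.5827113582513, 'fy': 384.5827113582513, 'cx': 285.040817088843, 'cy': 212.97665876508893, 'rvec': array([ 2.16795864, -0.61482187,  0.32018198]), 'tvec': array([-0.39163182,  0.21420337,  0.75215847])}
{'fx': 403.5842233473171, 'fy': 403.5842233473171, 'cx': 273.7109230949601, 'cy': 210.0504627416153, 'rvec': array([ 0.05348611,  2.82401158, -1.34287218]), 'tvec': array([0.44590324, 0.11472669, 0.94439912])}
{'time': 0.1, 'qpos': array([-1.34448434,  0.41790915, -0.01034378,  1.6140996 ,  0.00471852,
        1.11069162, -0.05297815]), 'joint_vel': array([ 0.00027139, -0.000796  ,  0.00070459, -0.00272145, -0.00066213,
       -0.00146799,  0.00069705]), 'effort': array([ 6.83389117e-04, -8.52576327e+01,  6.39893152e-01, -4.26687598e+01,
       -4.88676305e-02,  1.65112282e-02,  1.22370406e-05]), 'ee_pos': array([0.16529679, 0.60242233, 0.2238969 ]), 'tool_rot': array([[-9.64372130e-01,  2.64549342e-01, -2.03951797e-04],
       [ 2.64549407e-01,  9.64371546e-01, -1.06447602e-03],
       [-8.49211209e-05, -1.08050634e-03, -9.99999413e-01]]), 'force': array([-0.50596536, -0.15486523, -0.49445836]), 'moment': array([-0.00914324,  0.02239529, -0.00610444]), 'grasp_force': 0.0, 'opening': 0.09374219384362072}
```

View pics/scene0.png

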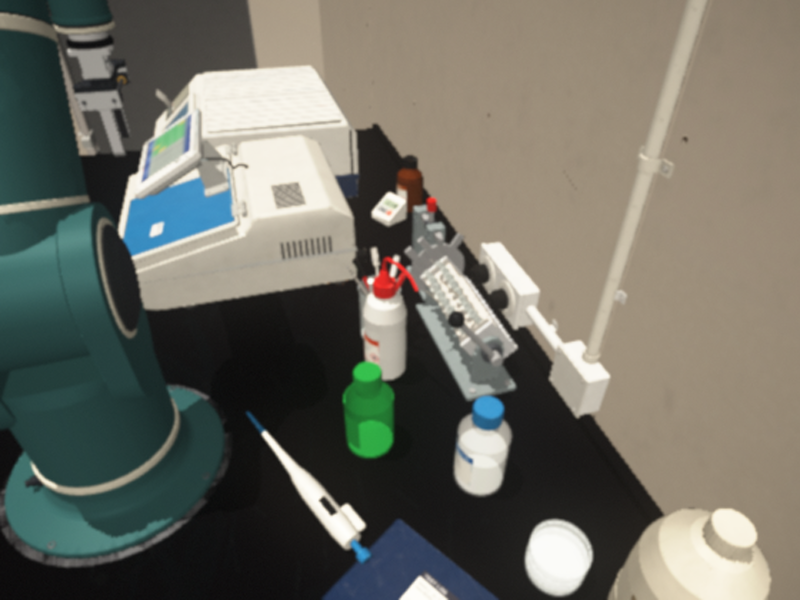

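View pics/side0.png

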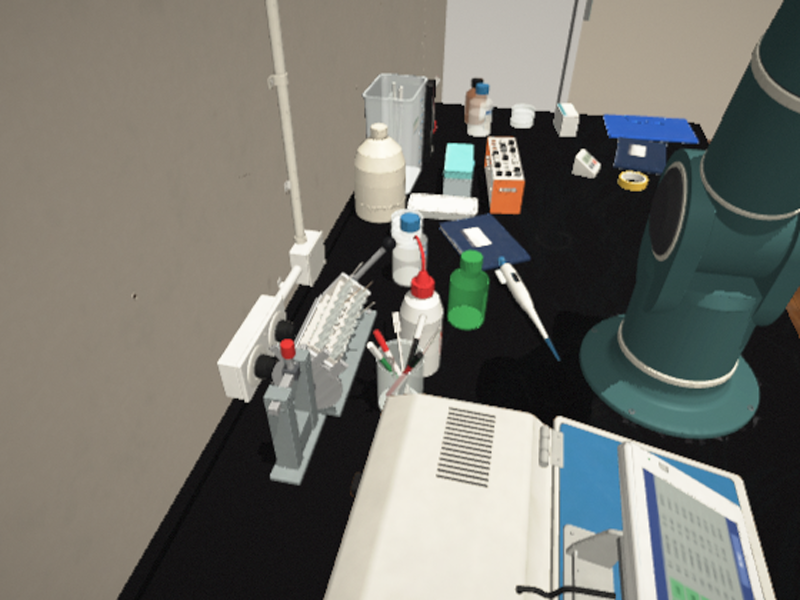

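Scene: knob top at about (432,200), ball (456,319). Side: knob (288,343), ball (389,243). Next I triangulate these and enlarge crops.

```bash
cat > h.py <<'E'
import cv2, numpy as np
from rig import robot
S=560/800
def P(n):
    c=robot.camera_info(n); K=np.array([[c['fx'],0,c['cx']],[0,c['fy'],c['cy']],[0,0,1]])
    return K@np.c_[cv2.Rodrigues(c['rvec'])[0],c['tvec']]
def tri(a,b):  # native pixel in scene, side
    X=cv2.triangulatePoints(P('scene'),P('side'),np.array(a,float).reshape(2,1),np.array(b,float).reshape(2,1)); return (X[:3]/X[3]).ravel()
def onplane(n,p,z):
    M=P(n); H=np.c_[M[:,0],M[:,1],M[:,2]*z+M[:,3]]; q=np.linalg.solve(H,[p[0],p[1],1]); return q[:2]/q[2]
def proj(n,X):
    q=P(n)@np.r_[X,1]; return q[:2]/q[2]
E
python3 - <<'E'
from h import *
k=lambda *p: np.array(p)*S
np.set_printoptions(precision=4,suppress=True)
print('knob mid',tri(k(432,204),k(288,349)),'ball',tri(k(456,319),k(389,243)))
print('bluecap',tri(k(488,404),k(410,215)),'washcap',tri(k(385,285),k(423,285)))
print('base corners',onplane('scene',k(470,397),0.0),onplane('scene',k(514,384),0.0),onplane('side',k(272,480),0),onplane('side',k(299,482),0))
a=cv2.imread('pics/scene0.png');b=cv2.imread('pics/side0.png')
cv2.imwrite('pics/c1.png',np.hstack([cv2.resize(a[180:410,360:560],(400*1,460)),cv2.resize(b[220:490,210:440],(392,460))]))
E
```

```text
knob mid [0.581  0.1157 0.1827] ball [ 0.4448 -0.1456  0.1645]
bluecap [ 0.4019 -0.2723  0.1408] washcap [ 0.3995 -0.0302  0.1659]
base corners [ 0.48   -0.1555] [ 0.5571 -0.1699] [0.6153 0.1827] [0.5782 0.1873]
```

View pics/c1.png

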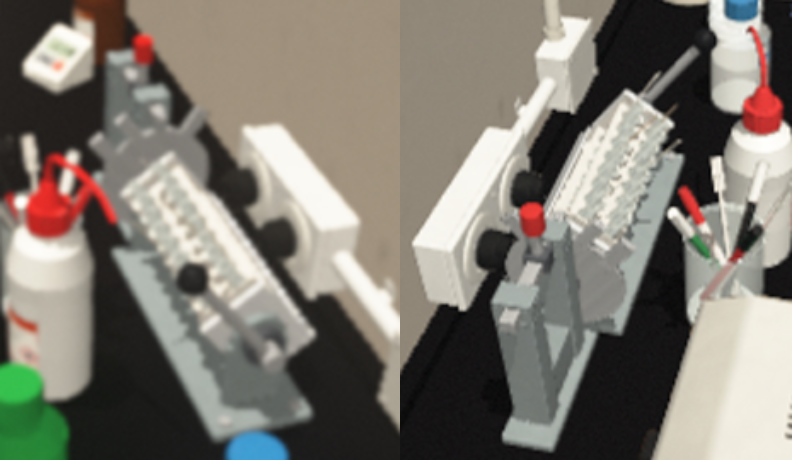

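The crops show the knob at scene display px (431,204) and side px (288,348). The base plate corners and wall plugs on the +x side are clear too. Next is a least-squares fit of stand pose, lean and bolt, plus the plug positions.

```bash
cat > fit.py <<'E'
from h import *
from scipy.optimize import least_squares
k=lambda *p: np.array(p)*S
np.set_printoptions(precision=4,suppress=True)
obs=[('scene','knob',k(431.5,204)),('side','knob',k(288,349)),('scene','ball',k(456,319.5)),('side','ball',k(389,243))]
def model(p):
    x,y,w,l,b=p; R=np.array([[np.cos(w),-np.sin(w),0],[np.sin(w),np.cos(w),0],[0,0,1]]);o=np.array([x,y,0])
    return dict(knob=o+R@[0,b,.183],ball=o+R@[-.112*np.sin(l),-.125,.075+.112*np.cos(l)]),R,o
def res(p):
    m,R,o=model(p); r=[proj(n,m[t])-q for n,t,q in obs]
    # base-end midpoints must lie on the stand's y axis
    for q in ([.5186,-.163],[.597,.185]): r.append([ (R.T@(np.r_[q,0]-o))[0]/.003,0])
    r.append([(p[4]-.159)/.002,0]);return np.concatenate(r)
s=least_squares(res,[.55,-.04,-.22,.68,.158]);print(s.x,res(s.x));m,R,o=model(s.x);print(m)
toS=lambda X:R.T@(X-o)
print('plug',toS(tri(k(471,275),k(256,367))),'boxcorner',toS(tri(k(360+357/2,180+222/2),k(210+185*.587,220+25*.587))))
print('wash',toS(tri(k(385,285),k(423,285))),'nozzle tip',toS(np.r_[onplane('scene',k(417,290),.2),.2]))
print('green',onplane('scene',k(370,450),0),'blue',toS(tri(k(488,404),k(410,215))))
for q in ([.48,-.1555],[.5571,-.17],[.6153,.1827],[.5782,.1873]):print(toS(np.r_[q,0]))
E
python3 fit.py
```

```text
[ 0.5439 -0.0396 -0.2298  0.6825  0.1596] [-0.5863  0.327  -0.4379 -0.6397 -0.0158  0.5147 -1.2028  0.8381  1.1636
  0.      0.1902  0.      0.2785  0.    ]
{'knob': array([0.5802, 0.1158, 0.183 ]), 'ball': array([ 0.4466, -0.1452,  0.1619])}
plug [0.0735 0.0992 0.0651] boxcorner [ 0.0495 -0.1195  0.1746]
wash [-0.1427 -0.0238  0.1659] nozzle tip [-0.1161 -0.092   0.2   ]
green [ 0.299  -0.1619] blue [-0.0852 -0.2589  0.1408]
[-0.0358 -0.1274  0.    ]
[ 0.0426 -0.124   0.    ]
[0.0189 0.2327 0.    ]
[-0.0183  0.2287  0.    ]
```

```bash
cat >> h.py <<'E'
w=-0.2298; O=np.array([.5439,-.0396,0])
R=np.array([[np.cos(w),-np.sin(w),0],[np.sin(w),np.cos(w),0],[0,0,1]])
T=R@np.diag([-1,1,-1.])
W=lambda x,y,z: O+R@np.array([x,y,z])
def st(): 
    s=robot.get_state(); print('t%.1f'%s['time'],'tcpS',(R.T@(s['ee_pos']-O)).round(4),'F',(R.T@s['force']).round(1),'op',round(s['opening'],4)); return s
def wproj(X):
    c=robot.camera_info('wrist'); p=cv2.Rodrigues(c['rvec'])[0]@X+c['tvec']; th=np.arctan2(np.hypot(p[0],p[1]),p[2]); u=p[:2]/np.hypot(p[0],p[1])*th
    return np.array([c['fx']*u[0]+c['cx'],c['fy']*u[1]+c['cy']])
def shot(n,f):
    cv2.imwrite(f,cv2.resize(robot.grab_frame(n)[:,:,::-1],(800,600),interpolation=cv2.INTER_CUBIC))
E
python3 - <<'E'
from h import *
p=robot.get_state()['ee_pos']; robot.move_linear(p+[0,0,.2],velocity=.3)
robot.move_ptp(W(0,.16,.34),T); robot.gripper_to(.06); st()
for n,X in dict(knob=W(0,.1596,.194),ball=W(-.0706,-.125,.1619),gout=W(0,.218,.153),o=W(0,-.143,.012)).items(): print(n,wproj(X)/S)
shot('wrist','pics/w1.png')
E
```

```text
t3.9 tcpS [0.   0.16 0.34] F [-0.3 -0.5 -0.6] op 0.0599
knob [394.52719571 280.60773357]
ball [ 66.4991654  195.01470344]
gout [469.99471936 268.4522701 ]
o [138.06020131 246.26943148]
```

View pics/w1.png

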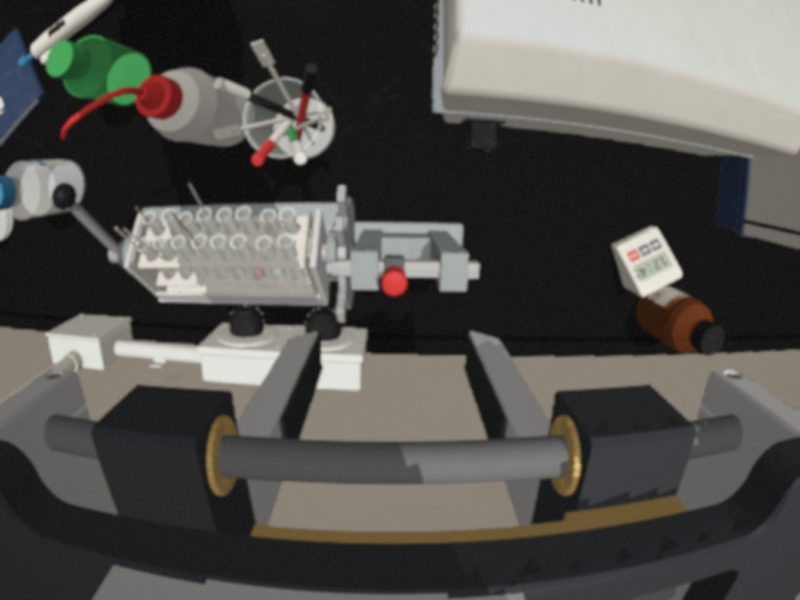

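The wrist view shows the knob at (395,281) and the ball at (64,196), both within 3 px of the prediction, so the pose is good. The wash nozzle tip is at (63,137), near the lever approach. Now I draw the bolt.

Run:
```python
from h import *
robot.move_linear(W(0,.16,.183),velocity=.15); st()
print(robot.move_linear(W(0,.176,.183),velocity=.08,threshold=25)); st()
print(robot.move_linear(W(0,.2075,.183),velocity=.06,threshold=25)); st()
robot.pause(.2); st()
k=lambda *p: np.array(p)*S
print('nozzle',R.T@(tri(k(417,290),k(418,237))-O))
for n,X in dict(knob187=W(0,.187,.194),n2=W(0,.178,.194)).items(): print(n,proj('side',X)/S)
shot('side','pics/s2.png'); a=cv2.imread('pics/s2.png'); cv2.imwrite('pics/s2c.png',cv2.resize(a[220:490,200:440],(640,720))[:600])
```

```text
t5.2 tcpS [0.0004 0.1601 0.1838] F [-0.4 -0.2 -0.2] op 0.0598
False
t5.5 tcpS [-1.000e-04  1.768e-01  1.830e-01] F [ 0.5  1.  -0.1] op 0.0599
False
t6.2 tcpS [-0.      0.2075  0.1829] F [-0.5 -0.6 -0.9] op 0.0602
t6.4 tcpS [0.     0.2073 0.183 ] F [-0.1  0.3  0.1] op 0.0603
nozzle [-0.12159354 -0.09608663  0.20224129]
knob187 [278.83773675 357.01453475]
n2 [281.34792309 351.87975727]
```

View pics/s2c.png

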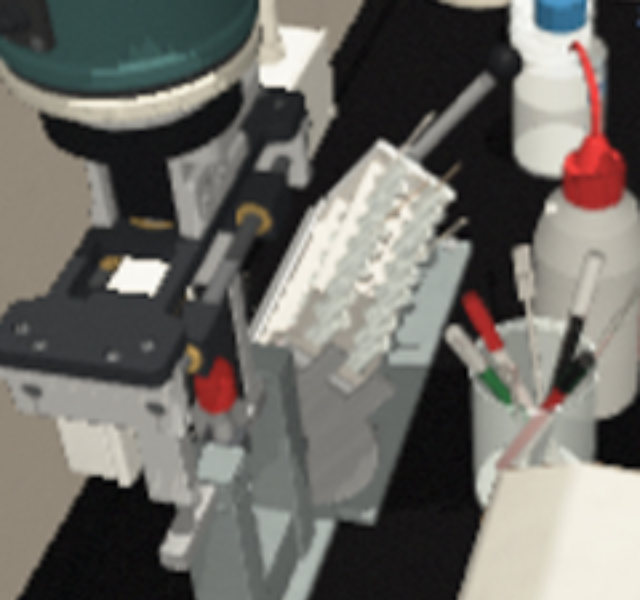

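The knob sits at the predicted withdrawn spot (about y = 187 mm), so the bolt is out. Next, the lever.

Run:
```python
from h import *
robot.move_linear(W(0,.187,.183),velocity=.1); robot.move_linear(W(0,.187,.33),velocity=.25)
robot.move_ptp(W(-.105,-.133,.33),T); robot.gripper_to(0.0); st()
robot.move_linear(W(-.105,-.133,.178),velocity=.15); st()
print(robot.move_linear(W(-.07,-.133,.176),velocity=.05,threshold=2.5)); st()
for x,z in((-.06,.18),(-.045,.183),(-.028,.185)):
    print(robot.move_linear(W(x,-.133,z),velocity=.06,threshold=30)); st()
robot.pause(.2)
for x in (0,-.01,-.02): X=W(x,-.125,.187); print(x,proj('scene',X)/S,proj('side',X)/S,wproj(X)/S)
shot('scene','pics/s3.png');shot('side','pics/s3b.png')
a=cv2.imread('pics/s3.png')[200:400,380:580];b=cv2.imread('pics/s3b.png')[220:420,240:440]
cv2.imwrite('pics/s3c.png',np.hstack([cv2.resize(a,(400,400)),cv2.resize(b,(400,400))]))
```

```text
t9.8 tcpS [-0.105 -0.133  0.33 ] F [ 0.6 -0.2 -0.4] op 0.0004
t11.0 tcpS [-0.1046 -0.133   0.1786] F [ 0.9 -0.2  0. ] op 0.0005
True
t11.4 tcpS [-0.0918 -0.1328  0.1772] F [-0.3 -0.  -0.4] op 0.0005
False
t12.1 tcpS [-0.06  -0.133  0.18 ] F [-0.2  0.1 -0. ] op 0.0004
False
t12.5 tcpS [-0.0449 -0.133   0.1829] F [0.1 0.2 0.8] op 0.0004
False
t12.9 tcpS [-0.0279 -0.1331  0.1849] F [-0.1 -0.6 -0.4] op 0.0002
0 [505.01168642 295.95030522] [344.57613806 226.71190924] [416.47646634 435.17524145]
-0.01 [498.40440662 297.30571808] [350.54870532 227.3306026 ] [417.03477741 413.7571252 ]
-0.02 [491.75021303 298.67075481] [356.54043376 227.95128086] [417.5819942  391.14982449]
```

View pics/s3c.png

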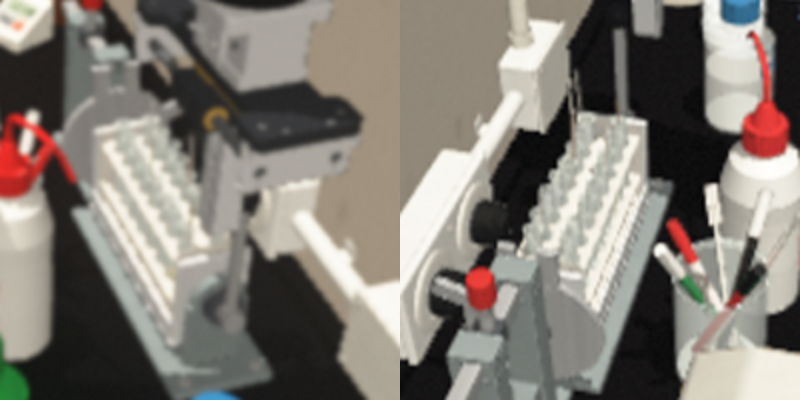

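The rack is near upright: the rod top is at side px ≈(350,229), so ball x ≈ -8 mm. I push the remaining ~7 mm, retreat, and check from above.

Run:
```python
from h import *
robot.move_linear(W(-.0205,-.133,.186),velocity=.03,threshold=30); robot.pause(.2); st()
robot.move_linear(W(-.05,-.133,.19),velocity=.15); robot.move_linear(W(-.05,-.133,.33),velocity=.25)
robot.move_ptp(W(-.0,.06,.36),T); robot.gripper_to(.06); st()
for x in (-.005,0,.005): print(x,wproj(W(x,-.125,.187))/S, 'notch',wproj(W(x*65/112,.118,.152))/S,'scene',proj('scene',W(x,-.125,.187))/S,'side',proj('side',W(x,-.125,.187))/S)
print('knob',wproj(W(0,.187,.194))/S)
shot('wrist','pics/w4.png');shot('scene','pics/s4.png');shot('side','pics/s4b.png')
a=cv2.imread('pics/w4.png')[180:330,160:560]; s=cv2.imread('pics/s4.png')[240:340,440:570];b=cv2.imread('pics/s4b.png')[190:290,300:430]
cv2.imwrite('pics/c4.png',np.vstack([cv2.resize(a,(800,300)),np.hstack([cv2.resize(s,(400,300)),cv2.resize(b,(400,300))])]))
```

```text
t13.8 tcpS [-0.0204 -0.133   0.1861] F [-0.3 -0.4  0.4] op -0.0
t16.7 tcpS [0.   0.06 0.36] F [0.  0.3 0.4] op 0.0603
-0.005 [163.31063281 267.64923885] notch [465.96280216 259.68328202] scene [501.71387968 296.62681504] side [347.56003229 227.0210084 ]
0 [163.9457931  273.74956944] notch [465.84576369 263.17584295] scene [505.01168642 295.95030522] side [344.57613806 226.71190924]
0.005 [164.60257343 279.81754952] notch [465.72637589 266.6581415 ] scene [508.29788842 295.27617599] side [341.59701119 226.40330391]
knob [563.12119033 274.99796713]
```

View pics/c4.png

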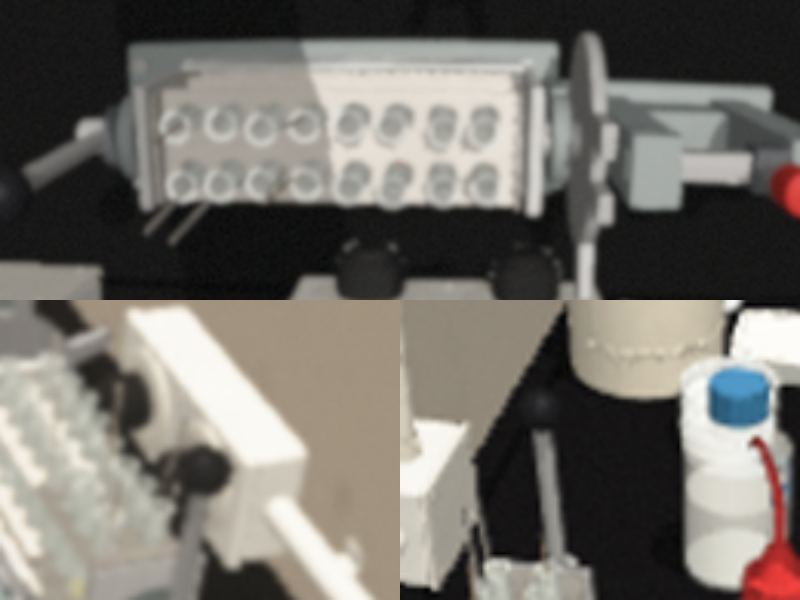

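The ball reads +2, -3 and +3 mm across the three views and the notch is in line with the bolt, so the lean is ≈0. Now I push the bolt home, with a narrower 40 mm straddle to stay clear of the rack.

Run:
```python
from h import *
robot.move_ptp(W(0,.187,.33),T); robot.gripper_to(.04)
robot.move_linear(W(0,.187,.183),velocity=.15); st()
for y in (.168,.160,.154,.150,.1465,.1445):
    h=robot.move_linear(W(0,y,.183),velocity=.04,threshold=14); s=st(); print(y,h)
    if h: break
robot.pause(.3);st()
```

```text
t19.1 tcpS [0.0004 0.1871 0.1838] F [-0.5  0.1  0.7] op 0.0402
t19.7 tcpS [-0.      0.1679  0.183 ] F [ 0.5  0.1 -0.4] op 0.0402
0.168 False
t20.1 tcpS [0.     0.1596 0.183 ] F [-1.   0.1 -0.3] op 0.0397
0.16 False
t20.3 tcpS [1.000e-04 1.558e-01 1.832e-01] F [ 0.4 -0.3  0.1] op 0.0397
0.154 True
t20.6 tcpS [-0.0003  0.1568  0.1827] F [0.7 0.1 0.6] op 0.04
```

Run:
```python
from h import *
h=robot.move_linear(W(0,.1455,.183),velocity=.03,threshold=28); print(h); st()
robot.pause(.2);st()
for x in (-.005,0,.005): print(x,'notch',wproj(W(x*65/112,.118,.152))/S)
for y in (.157,.167,.176): print('knob',wproj(W(0,y,.194))/S)
shot('wrist','pics/w5.png');shot('side','pics/s5b.png');shot('scene','pics/s5.png')
c=(wproj(W(0,.14,.15))/S).astype(int);print(c)
a=cv2.imread('pics/w5.png');a=a[max(0,c[1]-100):c[1]+100,c[0]-130:c[0]+130]; b=cv2.imread('pics/s5b.png')[280:430,240:370]
cv2.imwrite('pics/c5.png',np.hstack([cv2.resize(a,(400,400)),cv2.resize(b,(390,450))[:400]]))
```

```text
False
t21.1 tcpS [1.000e-04 1.459e-01 1.832e-01] F [-1.3  4.2  4. ] op 0.0397
t21.3 tcpS [1.000e-04 1.458e-01 1.831e-01] F [-0.3  5.2  4.3] op 0.0402
-0.005 notch [333.07007197 334.06853576]
0 notch [333.32303782 340.20810296]
0.005 notch [333.58056806 346.2872206 ]
knob [428.25522459 381.91017107]
knob [455.96055628 381.55953829]
knob [480.51816529 381.06933313]
[382 338]
```

View pics/c5.png

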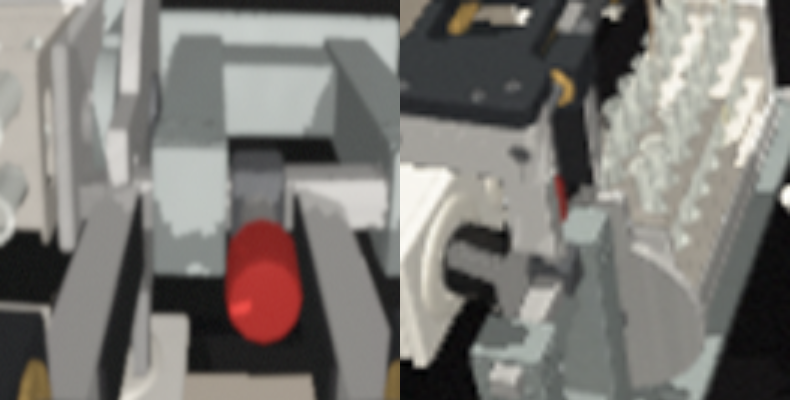

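The bolt passes through the notch, and the dark collar (crop x≈232) is almost against the inner guide (x≈227). I give it a last nudge to the stop, release and check.

Run:
```python
from h import *
print(robot.move_linear(W(0,.1425,.183),velocity=.03,threshold=18)); st()
robot.move_linear(W(0,.157,.183),velocity=.08); robot.move_linear(W(0,.157,.34),velocity=.25); robot.pause(.2); st()
for y in (.157,.163): print('knob',wproj(W(0,y,.194))/S)
for x in (-.005,0,.005): print(x,'ball',wproj(W(x,-.125,.187))/S,proj('scene',W(x,-.125,.187))/S,proj('side',W(x,-.125,.187))/S)
shot('wrist','pics/w6.png');shot('scene','pics/s6.png');shot('side','pics/s6b.png')
a=cv2.imread('pics/w6.png')[130:330,0:520]; s=cv2.imread('pics/s6.png')[240:340,440:570];b=cv2.imread('pics/s6b.png')[190:290,300:430]
cv2.imwrite('pics/c6.png',np.vstack([cv2.resize(a,(780,300)),np.hstack([cv2.resize(s,(390,300)),cv2.resize(b,(390,300))])]))
```

```text
False
t21.7 tcpS [-0.      0.1441  0.1832] F [ 0.6 12.   3.8] op 0.0402
t23.0 tcpS [-0.0004  0.1568  0.3387] F [-0.  -0.4 -0.1] op 0.04
knob [395.36528771 281.96604987]
knob [404.23196953 281.98073552]
-0.005 ball [ 58.59316185 275.45377294] [501.71387968 296.62681504] [347.56003229 227.0210084 ]
0 ball [ 59.42111064 281.25004036] [505.01168642 295.95030522] [344.57613806 226.71190924]
0.005 ball [ 60.27662112 287.01780085] [508.29788842 295.27617599] [341.59701119 226.40330391]
```

View pics/c6.png

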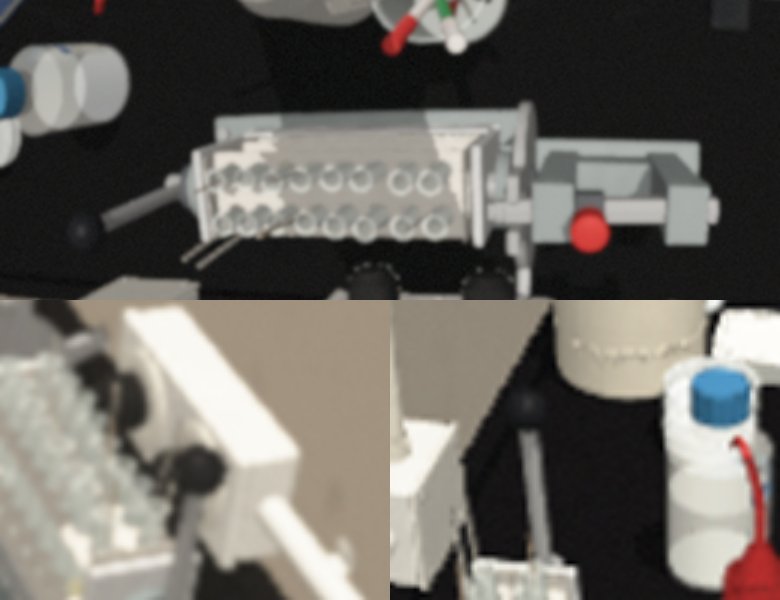

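The knob is at wrist px (393,284), so the bolt is fully home (y ≈ 156 mm). The nose is through the plate, the ball is within about 3 mm of upright, and the gripper is clear.

```bash
python3 -c "
from rig import robot
print(robot.sign_off())"
```

```text
the job is handed in; nothing more can be done
None
```

The job is handed in: the cradle is upright and locked with the bolt fully home in the notch, nothing but the bolt knob and lever was touched, and the gripper is clear; the hand-in returned no verdict.

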